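# Set the colour code and open the sample safe

### The arm

A 6-joint arm with a two-finger parallel gripper is mounted at the origin on a cart in front of the work surface, level with it; the furniture and walls round the work are solid. World frame = base frame: x ahead of the robot, y to its left, z up, the work surface at z = 0. Lengths are in mm, angles in rad, forces in N, time in s.
With the tool pointing down it reaches from about 275 to 750 mm from the base axis. Payload 10.2 kg.
Tool frame: the origin (TCP) lies at the centre of the arm's flange, where the gripper is bolted on; the fingertips stand 173 mm ahead of it and the grasp point (between the pads) lies 155 mm ahead of it; z points along the fingers, y is the line along which they close (so a half turn about z gives the same grasp; the last joint's range is limited). The gripper opens to 85 mm and grips with 20 to 120 N. Pads are 22 mm wide; open, the fingers measure 114 mm over their backs; the gripper's body (76 mm by 85 mm) begins 54 mm behind the grasp point. The pads swing forward as they close: fully open they stand 13 mm farther back than shut.
Start: joints at [-1.511, 0.313, 1.498, -0, 1.331, -0.223], TCP at [146.486, -504.157, 404.694] pointing down, gripper open.
Joint ranges: [-2.94, 2.94], [-0.97, 2.17], [0.19, 2.56], [-1.23, 4.37], [0.02, 3.11], [-2.88, 2.88]. Speed limits (rad/s): [2.39, 2.39, 3.01, 3.14, 3.14, 3.14].

### API

Orientations are given as a unit quaternion [w, x, y, z].
In Python, from rig import status, capture, camera_info, ticket gives the robot as it stands.
- The arm moves only by the shell command python3 -m crank 'ROWS' [FORCE]. ROWS is JSON, a list of rows, each a list of 7 numbers: the shift along the tool's x, y, z as a fraction of full scale, then the turn, a rotation vector about the tool's x, y, z as a fraction of full scale, then the closure, from 0 (fully open) to 1 (shut). A call has 1 to 12 rows; each row is the pose to reach, as a shift and turn from the pose commanded when the call began, along the tool's axes at that moment; what a row does not reach only later rows make up. Full scale, the value 1, is 0.1 m for a shift and 45 degrees for a turn. A row lasts 1/10 s, in which the tool goes at most 50 mm and 8.59 degrees, less where a joint would pass 70% of its speed; a pose out of reach is approached as far as the arm can. A call with a number of a shift or a turn outside -1 to 1 is refused whole. A call with a gripper value outside its range is refused whole. The fingers move at their own pace and stop on an object; FORCE is the grip in N (left out, the last holds). Time passes only in rows, so rows that repeat a pose let the fingers close. It gives the time, the measured TCP pose, the force, the opening and the grip force at its end, in the units of the state.
- status.sense(): the state, without advancing time (a new reading comes with each control period).
- capture(name): name is "scene" or "top" or "wrist"; returns (picture, depth): 384x512x3 uint8, red, green, blue; 384x512 float32, mm along the optical axis (not along the pixel's ray), 0 where there is no reading.
- camera_info(name): a dict with "K" (3x3 intrinsics, pixels), "camera_from_world" (4x4, takes a point from world to camera coordinates). Camera axes: x right, y up, looking along -z (the intrinsics and any distortion apply to the point x, -y, -z); pixel columns grow to the right and rows downward; lengths in mm; the calibration is good to about 2 mm. The wrist camera is an equidistant fisheye: a pixel r from the principal point sees the ray r / f radians off the axis. A picture is of the moment at which its call begins: read the wrist's pose just before it. camera_info takes no time and is no camera call; for the wrist camera it gives the pose at the moment of the call.
- ticket.finish_job(): hands the job in; it is judged then, once.
The state is a dict: "time_s": time; "joints": joint angles; "dq": joint speeds; "tau": joint torques, N m; "eef_pos": TCP position; "ee_rot": TCP orientation; "force": force on the tool from outside, world axes, zero at the start; "wrist_torque": the same for the moment, N m; "grip_width": opening from 0.0 (shut) to 1.0 (fully open); "grip_force": force on a finger pad.
Only numpy, scipy, OpenCV 4.12 (cv2) and the standard library are available. Lean on these libraries where they do the work, as an engineer would, in place of code of your own. Each camera call takes 0.05 s, during which the arm holds its last target. There are 200 camera calls.

### The job

Unlock the sample safe: turn the left dial so its pointer is on yellow, the middle dial to green and the right dial to blue. Then slide the white cover fully to the left by its orange grip so the vials are uncovered, leaving the dials on their colours and the beaker, jar and tweezers around the safe undisturbed.

Things in the scene. Friction and masses are not known exactly. Their poses are not given: they have to be found in the camera images.
- lock_box: grey sample safe fixed to the worktop, 180 (x) x 290 (y) x 80 mm; origin at the centre of its underside, x away from the robot, y left, z up. On its flat top stand three black dials in a row 85 mm apart (x = -48; y = +85, 0, -85 mm), with the sliding cover behind between rails 11 mm high. A hidden interlock frees the cover only with all dials within about 10 deg of their colours
- dial_left (a joint): angle of the left dial's pointer (rad): 0 = along the box's +x, positive anticlockwise from above, stops at +-2.9; target yellow, -0.785. Stays where left, 0.1 N m to turn. Round each dial lies a 77 mm aluminium plate with 12 mm dots, 31.5 mm from the axis: red +0.785, yellow -0.785, blue -2.356, green +2.356
- dial_middle (a joint): angle of the middle dial's pointer, same convention and dots as the left dial; target green, +2.356
- dial_right (a joint): angle of the right dial's pointer, same convention and dots as the left dial; target blue, -2.356
- dial_left_grip (a point): point on the left dial's vertical axis at grip height, 104 mm above the worktop; its x axis points along the pointer. The dial is an upright bar 12 mm thick, reaching 24 mm from the axis at the pointer end and 18 mm at the other, its sides from 86 to 114 mm above the worktop, on a round foot of 20 mm radius. A white line on top marks the pointer end
- dial_middle_grip (a point): the same on the middle dial
- dial_right_grip (a point): the same on the right dial
- cover (a joint): travel of the white cover along the box's +y (m): 0 closed over the well of vials (it starts there), 0.080 fully open at the stop; about 2 N to slide once unlocked, stays where left; about 1.5 mm of play while locked
- cover_grip (a point): grip point on the cover's orange fin, 105 mm above the worktop, at the cover's centre (box x = +45 mm, y = -70 mm closed, +10 mm open). The fin is 14 mm thick along the box's y, 44 mm long along x, its sides from 87 to 114 mm above the worktop. The cover plate is 74 x 86 x 6 mm
- glass_beaker: loose small glass beaker, 53x61x70 mm, right of the safe; origin at the centre of its underside
- brown_jar: loose spice-type jar with a green cap, brown on top, 46 mm across, 105 mm tall, left of the safe; origin at the centre of its underside
- steel_tweezers: loose steel tweezers, 16x134x10 mm, lying in front of the safe; origin at the centre of its underside

How it is judged:
By the outcome, as a careful person would: the job done as asked, in the order asked, and still so for the second after the job is handed in, with the robot touching nothing.
It also fails if it takes over 53 s, if anything falls off the work surface, if the arm or the gripper's body presses on something with over 40 N, if the wrist force passes 120 N, or if a joint passes its speed limit or range.

## Working session

There is one attempt and no reset: what is moved stays moved. The work goes in short steps, Python scripts to look and compute and a shell command to move; the robot and the scene stay as the last step left them, time stands still between calls to the robot, and variables do not carry over. Pictures are saved under pics/ and viewed, at most 10 in all, crops included, and the job is handed in when it is done.

```bash
mkdir -p pics; python3 - <<'E'
from rig import status,capture,camera_info
import cv2,numpy as np
print(status.sense())
for n in("top","scene"):
    p,d=capture(n); np.savez(f"pics/{n}0.npz",p=p,d=d)
    cv2.imwrite(f"pics/{n}0.png",cv2.resize(p[:,:,::-1],(800,600),interpolation=cv2.INTER_CUBIC)); i=camera_info(n);print(n,i)
E
```

```text
{'time_s': 0.0, 'joints': array([-1.51139716e+00,  3.13445193e-01,  1.49844644e+00, -4.79433781e-06,
        1.33100458e+00, -2.23400468e-01]), 'dq': array([ 0.00045516,  0.00038528, -0.0013023 ,  0.00036363,  0.00017522,
       -0.00126698]), 'tau': array([ 4.82521009e-04, -4.12267649e+01, -2.59742206e+01, -1.75900377e-04,
        4.11369314e-03, -2.24124527e-06]), 'eef_pos': array([ 146.48389638, -504.1070706 ,  404.1338685 ]), 'ee_rot': array([-6.49780441e-04,  9.90019400e-01,  1.40929636e-01,  5.10661075e-05]), 'force': array([0.26350622, 0.46592944, 0.0102205 ]), 'wrist_torque': array([0.00217109, 0.02507193, 0.02799176]), 'grip_force': 0.0, 'grip_width': 0.9999743657252435}
top {'K': array([[420.58063181,   0.        , 257.90952309],
       [  0.        , 420.58063181, 193.04875416],
       [  0.        ,   0.        ,   1.        ]]), 'camera_from_world': array([[ 1.01595782e-02, -9.99947574e-01, -1.27731088e-03,
         4.67157647e+01],
       [ 9.89406801e-01,  9.86747532e-03,  1.44833752e-01,
        -5.13840519e+02],
       [-1.44813556e-01, -2.73522991e-03,  9.89455180e-01,
        -1.04702171e+03],
       [ 0.00000000e+00,  0.00000000e+00,  0.00000000e+00,
         1.00000000e+00]])}
scene {'K': array([[480.01878023,   0.        , 256.01406532],
       [  0.        , 480.01878023, 183.98231501],
       [  0.        ,   0.        ,   1.        ]]), 'camera_from_world': array([[ 9.72344448e-01, -2.32717745e-01, -1.97161313e-02,
        -4.96093071e+02],
       [ 1.80936432e-01,  6.97224846e-01,  6.93642214e-01,
        -1.87417800e+02],
       [-1.47676275e-01, -6.78026523e-01,  7.20049826e-01,
        -1.32619001e+03],
       [ 0.00000000e+00,  0.00000000e+00,  0.00000000e+00,
         1.00000000e+00]])}
```

View pics/top0.png

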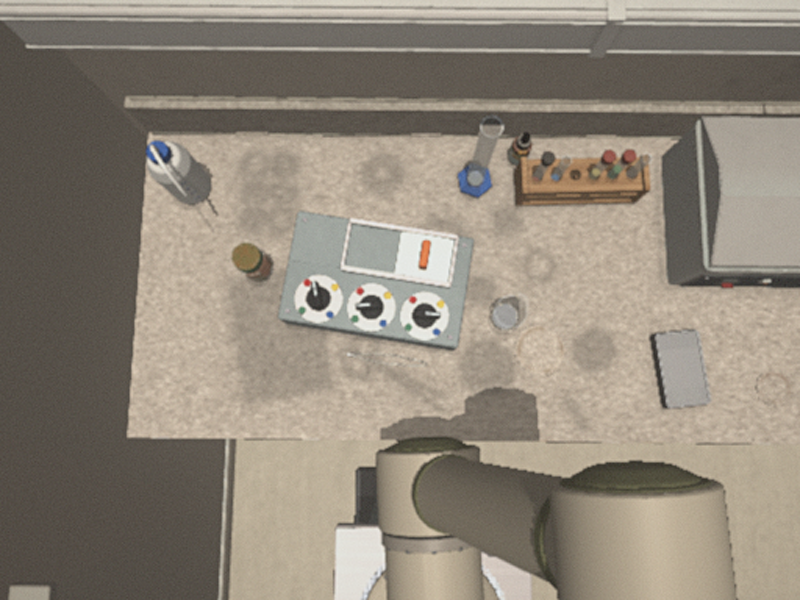

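The top view shows the safe at about (290-472, 212-348), with dials near (318,297), (372,306) and (425,315), and the orange fin at (425,255). The jar is at (250,260), the beaker at (505,313) and the tweezers near (388,357). I'll enlarge a crop of the safe.

```bash
python3 - <<'E'
import cv2,numpy as np
p=np.load("pics/top0.npz")["p"]
c=p[132:237,175:310,::-1]
cv2.imwrite("pics/crop0.png",cv2.resize(c,None,fx=5.7,fy=5.7,interpolation=cv2.INTER_CUBIC))
E
```

```text
(no output)
```

View pics/crop0.png

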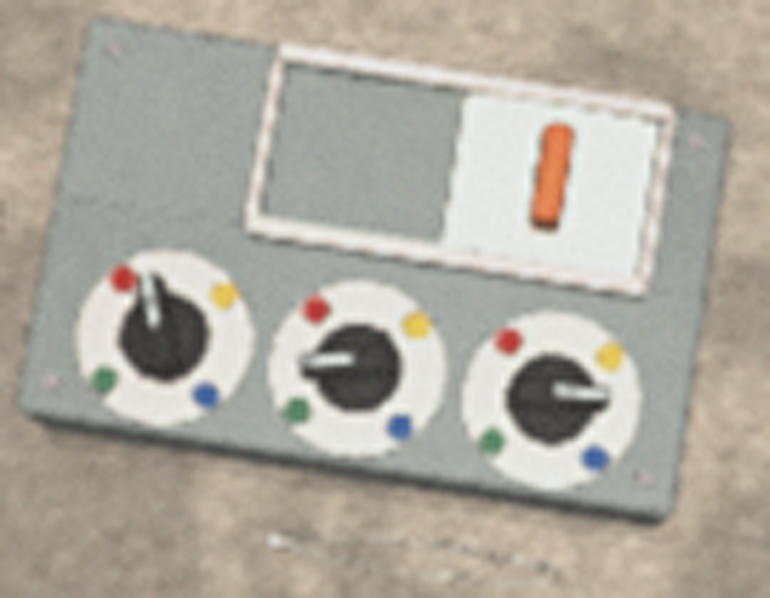

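Crop readings:
- **Dial dots (R, Y, G, B):**
  - Left: (123,278), (223,295), (104,380), (206,395).
  - Middle: (316,309), (417,325), (297,410), (400,427).
  - Right: (508,341), (610,356), (491,441), (596,458).
- **Pointer tips:** (149,278), (305,363) and (607,397).
- **Fin:** runs from (557,127) to (545,225).

Next I'll fit the box pose to these.

```bash
cat > h.py <<'E'
import numpy as np
from rig import status,camera_info
from scipy.optimize import least_squares
from scipy.spatial.transform import Rotation as Rn
def ray2z(u,v,z,i):
    K,T=i["K"],i["camera_from_world"]; R,t=T[:3,:3],T[:3,3]
    d=R.T@np.array([(u-K[0,2])/K[0,0],-(v-K[1,2])/K[1,1],-1]); c=-R.T@t
    return c+d*(z-c[2])/d[2]
def fit(P,Q):  # box pts P -> world Q, 2D
    f=lambda s:(P@np.array([[np.cos(s[2]),np.sin(s[2])],[-np.sin(s[2]),np.cos(s[2])]])+s[:2]-Q).ravel()
    r=least_squares(f,[*Q.mean(0),0]); return r.x,f(r.x).reshape(-1,2)
dots=np.array([[-48+31.5*np.cos(a),y+31.5*np.sin(a)] for y in(85,0,-85) for a in(.785,-.785,2.356,-2.356)])
def goal(box,yaw,bx,by,z):
    """tool-frame shift (units) + yaw turn (units) so that grasp point is over box pt, height z; tool x axis at world yaw"""
    s=status.sense(); q=s["ee_rot"]; R=Rn.from_quat(np.r_[q[1:],q[0]])
    c,n=np.cos(box[2]),np.sin(box[2])
    tgt=np.array([box[0]+c*bx-n*by,box[1]+n*bx+c*by,z+155])
    x=np.array([np.cos(yaw),np.sin(yaw),0]); zt=np.array([0,0,-1.])
    D=Rn.from_matrix(np.c_[x,np.cross(zt,x),zt])
    sh=R.inv().apply(tgt-s["eef_pos"])/100; tu=(R.inv()*D).as_rotvec()/(np.pi/4)
    return tgt.round(1),sh.round(3),tu.round(3)
E
python3 - <<'E'
from h import *
i=camera_info("top"); d=np.load("pics/top0.npz")["d"]
uv=lambda x,y:(175+(x+.5)/5.7-.5,132+(y+.5)/5.7-.5)
D=[(123,278),(223,295),(104,380),(206,395),(316,309),(417,325),(297,410),(400,427),(508,341),(610,356),(491,441),(596,458)]
Q=np.array([ray2z(*uv(*p),82,i)[:2] for p in D])
b,r=fit(dots,Q); print("box",b,"rms",np.sqrt((r**2).mean())); print(r.round(1).tolist())
c,s=np.cos(b[2]),np.sin(b[2]); inv=lambda w:np.array([[c,s],[-s,c]])@(w[:2]-b[:2])
for n,p,y in(("L",(149,278),85),("M",(305,363),0),("R",(607,397),-85)):
    w=inv(ray2z(*uv(*p),114,i))-[-48,y]; print(n,w.round(1),np.arctan2(w[1],w[0]))
for p in((557,127),(545,225)): print("fin",inv(ray2z(*uv(*p),114,i)).round(1))
# top height via depth
u,v=uv(150,150); dd=d[round(v),round(u)]; p=ray2z(u,v,80,i); T=i["camera_from_world"]; print("depth top",dd,-(T@[*p,1])[2])
u,v=uv(551,175);dd=d[round(v),round(u)]; p=ray2z(u,v,114,i); print("fin",dd,-(T@[*p,1])[2])
for n,x,y,z in(("jar",245,252,105),("beaker",505,311,70),("twzL",348,354,5),("twzR",428,362,5)): print(n,ray2z(x*.64,y*.64,z,i).round())
E
```

```text
box [ 5.46158481e+02  9.54590375e+01 -1.49867018e-01] rms 0.2911058838197106
[[-0.4, -0.0], [0.0, -0.3], [0.5, -0.2], [-0.1, 0.1], [-0.2, 0.3], [-0.3, 0.3], [0.0, -0.4], [0.3, 0.2], [0.3, -0.2], [-0.2, 0.0], [-0.1, -0.5], [0.2, 0.7]]
L [19.6  5.8] 0.2903702180609931
M [-5.7 19.7] 1.8500593507143779
R [  0.3 -22.6] -1.557083588274676
fin [ 63.5 -69.1]
fin [ 20.7 -70.6]
depth top 1055.0137 1054.52731549546
fin 1016.7377 1017.9373441657098
jar [579. 300. 105.]
beaker [ 495. -111.   70.]
twzL [428. 143.   5.]
twzR [416.   9.   5.]
```

The pose fits to 0.3 mm rms, and the heights and fin position agree with the given sizes. I'll travel over the left dial, then turn the wrist about +172° of world yaw. That flipped grasp keeps joint 6 in range.

```bash
for k in 1 2 3 4 5 6; do python3 -m crank '[[0.9,-0.93,0,0,0,0,0.45],[0.9,-0.93,0,0,0,0,0.45],[0.9,-0.93,0,0,0,0,0.45]]' 40 | tail -c 300; done
for k in 1 2 3 4; do python3 -m crank '[[0,0,0,0,0,-0.19,0.45],[0,0,0,0,0,-0.38,0.45],[0,0,0,0,0,-0.57,0.45],[0,0,0,0,0,-0.76,0.45],[0,0,0,0,0,-0.95,0.45]]' | tail -c 300; done
python3 - <<'E'
from h import *
s=status.sense();print(s["joints"].round(3),s["time_s"],s["grip_width"])
print(goal([546.2,95.5,-.15],.14+np.pi,-48,85,103))
E
```

```text
time_s: 0.4
eef_pos: [207.8, -387.3, 404.4]
ee_rot: [-0.001, 0.99, 0.141, 0.0]
force: [0.6, -0.7, -0.2]
grip_width: 0.553
grip_force: 0.0
time_s: 0.7
eef_pos: [268.1, -272.7, 404.6]
ee_rot: [-0.0, 0.99, 0.142, 0.0]
force: [1.0, -0.6, -0.2]
grip_width: 0.546
grip_force: 0.0
time_s: 1.0
eef_pos: [328.4, -158.3, 404.7]
ee_rot: [-0.0, 0.99, 0.142, 0.0]
force: [-0.2, 0.3, 0.5]
grip_width: 0.552
grip_force: 0.0
time_s: 1.3
eef_pos: [389.0, -43.8, 404.7]
ee_rot: [-0.0, 0.99, 0.142, 0.0]
force: [0.2, -0.3, 0.3]
grip_width: 0.553
grip_force: 0.0
time_s: 1.6
eef_pos: [449.5, 70.8, 404.4]
ee_rot: [-0.0, 0.99, 0.142, -0.0]
force: [-0.4, -1.3, 0.5]
grip_width: 0.551
grip_force: 0.0
time_s: 1.9
eef_pos: [510.0, 185.2, 404.1]
ee_rot: [-0.0, 0.99, 0.142, -0.0]
force: [0.2, -1.4, 0.2]
grip_width: 0.554
grip_force: 0.0
time_s: 2.4
eef_pos: [509.3, 182.4, 404.3]
ee_rot: [-0.0, 0.869, 0.495, -0.0]
force: [0.5, 0.7, 0.3]
grip_width: 0.553
grip_force: 0.0
time_s: 2.9
eef_pos: [509.3, 182.4, 404.3]
ee_rot: [-0.0, 0.629, 0.777, -0.0]
force: [-0.5, -0.1, 0.4]
grip_width: 0.548
grip_force: 0.0
time_s: 3.4
eef_pos: [509.3, 182.4, 404.3]
ee_rot: [-0.0, 0.302, 0.953, -0.0]
force: [0.3, 0.5, 0.2]
grip_width: 0.554
grip_force: 0.0
time_s: 3.9
eef_pos: [509.3, 182.3, 404.3]
ee_rot: [-0.0, -0.066, 0.998, -0.0]
force: [0.5, -0.3, 0.4]
grip_width: 0.552
grip_force: 0.0
[ 0.127  0.349  1.45   0.     1.344 -1.576] 3.9 0.5515494522699242
(array([511.4, 186.7, 258. ]), array([-0.028,  0.041,  1.463]), array([ 0.   , -0.001, -0.01 ]))
```

```bash
python3 -m crank '[[-0.028,0.041,0.4,0,0,-0.01,0.45],[-0.028,0.041,0.9,0,0,-0.01,0.45],[-0.028,0.041,0.9,0,0,-0.01,0.45]]' | tail -6
python3 -m crank '[[0,0,0.25,0,0,0,0.45],[0,0,0.45,0,0,0,0.45],[0,0,0.533,0,0,0,0.45],[0,0,0.533,0,0,0,0.45]]' | tail -6
python3 - <<'E'
from h import *
from rig import capture
import cv2
print(goal([546.2,95.5,-.15],.14+np.pi,-48,85,106))
p,d=capture("wrist");cv2.imwrite("pics/w1.png",cv2.resize(p[:,:,::-1],(800,600)))
E
```

```text
time_s: 4.2
eef_pos: [510.3, 186.6, 309.2]
ee_rot: [-0.006, -0.067, 0.998, -0.0]
force: [-0.5, -0.3, -0.5]
grip_width: 0.549
grip_force: 0.0
time_s: 4.6
eef_pos: [511.9, 186.8, 262.1]
ee_rot: [-0.0, -0.067, 0.998, 0.0]
force: [0.3, -0.2, 1.1]
grip_width: 0.551
grip_force: 0.0
(array([511.4, 186.7, 261. ]), array([ 0.004, -0.   ,  0.011]), array([ 0.   , -0.   , -0.008]))
```

View pics/w1.png

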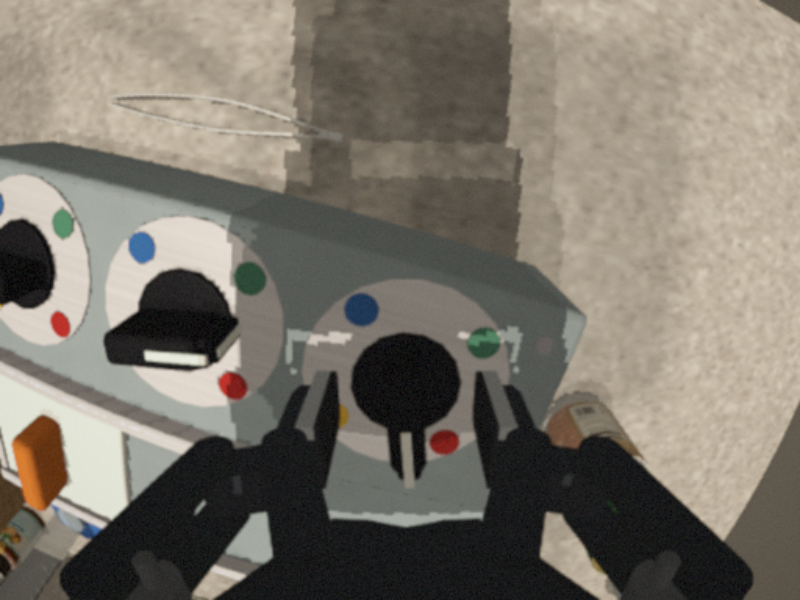

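The wrist view shows both fingers straddling the left dial's bar at about (407,450), with fingertips clear of the plate and the jar. I'll close the gripper and turn.

```bash
python3 -m crank '[[0,0,0,0,0,-0.008,1],[0,0,0,0,0,-0.008,1],[0,0,0,0,0,-0.008,1],[0,0,0,0,0,-0.008,1],[0,0,0,0,0,-0.008,1],[0,0,0,0,0,-0.008,1]]' 50 | tail -6
python3 -m crank '[[0,0,0,0,0,0.14,1],[0,0,0,0,0,0.28,1],[0,0,0,0,0,0.42,1],[0,0,0,0,0,0.56,1],[0,0,0,0,0,0.7,1],[0,0,0,0,0,0.7,1]]' | tail -6
python3 - <<'E'
from h import *
print(goal([546.2,95.5,-.15],np.pi-.785-.15,-48,85,106))
E
```

```text
time_s: 5.25
eef_pos: [511.8, 186.7, 262.5]
ee_rot: [0.001, -0.07, 0.998, -0.0]
force: [-0.7, -2.9, 6.8]
grip_width: 0.129
grip_force: 51.8
time_s: 5.85
eef_pos: [511.8, 186.5, 262.5]
ee_rot: [0.001, 0.205, 0.979, -0.0]
force: [-1.0, -3.3, 6.4]
grip_width: 0.128
grip_force: 51.9
(array([511.4, 186.7, 261. ]), array([0.004, 0.001, 0.015]), array([0.   , 0.002, 0.665]))
```

```bash
python3 -m crank '[[0,0,0,0,0,0.14,1],[0,0,0,0,0,0.28,1],[0,0,0,0,0,0.42,1],[0,0,0,0,0,0.56,1],[0,0,0,0,0,0.665,1],[0,0,0,0,0,0.665,1],[0,0,0,0,0,0.665,1]]' | tail -6
python3 - <<'E'
from h import *
print(goal([546.2,95.5,-.15],np.pi-.785-.15,-48,85,106))
E
python3 -m crank '[[0,0,0,0,0,0,0.45],[0,0,0,0,0,0,0.45],[0,0,0,0,0,0,0.45],[0,0,0,0,0,0,0.45],[0,0,-0.25,0,0,0,0.45],[0,0,-0.5,0,0,0,0.45],[0,0,-0.5,0,0,0,0.45]]' | tail -6
python3 - <<'E'
from h import *
print(goal([546.2,95.5,-.15],1.70,-48,0,106))
from rig import capture
p,d=capture("top"); np.savez("pics/t1.npz",p=p)
E
```

```text
time_s: 6.55
eef_pos: [511.7, 186.4, 262.5]
ee_rot: [0.001, 0.45, 0.893, -0.0]
force: [-3.0, -4.7, 6.8]
grip_width: 0.128
grip_force: 52.0
(array([511.4, 186.7, 261. ]), array([ 0.004, -0.   ,  0.015]), array([0.   , 0.002, 0.003]))
time_s: 7.25
eef_pos: [512.1, 186.9, 314.4]
ee_rot: [0.002, 0.449, 0.893, 0.002]
force: [-0.4, 0.1, -1.4]
grip_width: 0.554
grip_force: 0.0
(array([498.7, 102.7, 261. ]), array([-0.596, -0.612,  0.532]), array([0.007, 0.002, 0.649]))
```

```bash
python3 -m crank '[[-0.3,-0.3,0,0,0,0.16,0.45],[-0.596,-0.612,0,0,0,0.33,0.45],[-0.596,-0.612,0,0,0,0.5,0.45],[-0.596,-0.612,0,0,0,0.649,0.45],[-0.596,-0.612,0,0,0,0.649,0.45],[-0.596,-0.612,0.25,0,0,0.649,0.45],[-0.596,-0.612,0.45,0,0,0.649,0.45],[-0.596,-0.612,0.53,0,0,0.649,0.45],[-0.596,-0.612,0.53,0,0,0.649,0.45]]' | tail -6
python3 -m crank '[[0,0,0,0,0,0,1],[0,0,0,0,0,0,1],[0,0,0,0,0,0,1],[0,0,0,0,0,0,1],[0,0,0,0,0,0,1],[0,0,0,0,0,0,1]]' 50 | tail -6
python3 - <<'E'
from h import *
print(goal([546.2,95.5,-.15],2.356-.15,-48,0,106))
E
```

```text
time_s: 8.2
eef_pos: [497.8, 102.6, 257.3]
ee_rot: [-0.001, 0.659, 0.752, -0.001]
force: [-0.1, -0.7, 0.4]
grip_width: 0.549
grip_force: 0.0
time_s: 8.8
eef_pos: [498.3, 102.5, 260.3]
ee_rot: [0.001, 0.66, 0.751, 0.001]
force: [-2.0, -0.4, 9.0]
grip_width: 0.13
grip_force: 54.0
(array([498.7, 102.7, 261. ]), array([ 0.001,  0.005, -0.007]), array([ 0.003,  0.002, -0.644]))
```

```bash
python3 -m crank '[[0,0,0,0,0,-0.14,1],[0,0,0,0,0,-0.28,1],[0,0,0,0,0,-0.42,1],[0,0,0,0,0,-0.56,1],[0,0,0,0,0,-0.644,1],[0,0,0,0,0,-0.644,1],[0,0,0,0,0,-0.644,1]]' | tail -6
python3 - <<'E'
from h import *
print(goal([546.2,95.5,-.15],2.356-.15,-48,0,106))
E
python3 -m crank '[[0,0,0,0,0,0,0.45],[0,0,0,0,0,0,0.45],[0,0,0,0,0,0,0.45],[0,0,0,0,0,0,0.45],[0,0,-0.25,0,0,0,0.45],[0,0,-0.5,0,0,0,0.45],[0,0,-0.5,0,0,0,0.45]]' | tail -6
python3 - <<'E'
from h import *
print(goal([546.2,95.5,-.15],-1.557-.15+np.pi,-48,-85,106))
E
```

```text
time_s: 9.5
eef_pos: [498.3, 102.5, 260.3]
ee_rot: [0.001, 0.451, 0.893, 0.001]
force: [-2.6, -0.2, 8.1]
grip_width: 0.129
grip_force: 53.6
(array([498.7, 102.7, 261. ]), array([-0.001,  0.004, -0.007]), array([0.003, 0.002, 0.001]))
time_s: 10.2
eef_pos: [498.5, 102.5, 311.1]
ee_rot: [0.002, 0.451, 0.892, 0.001]
force: [-0.6, -0.1, -0.9]
grip_width: 0.55
grip_force: 0.0
(array([486. ,  18.6, 261. ]), array([-0.6  , -0.6  ,  0.501]), array([0.007, 0.002, 0.982]))
```

```bash
python3 -m crank '[[-0.3,-0.3,0,0,0,0.16,0.45],[-0.6,-0.6,0,0,0,0.33,0.45],[-0.6,-0.6,0,0,0,0.5,0.45],[-0.6,-0.6,0,0,0,0.67,0.45],[-0.6,-0.6,0,0,0,0.84,0.45],[-0.6,-0.6,0,0,0,0.982,0.45],[-0.6,-0.6,0,0,0,0.982,0.45],[-0.6,-0.6,0.25,0,0,0.982,0.45],[-0.6,-0.6,0.45,0,0,0.982,0.45],[-0.6,-0.6,0.49,0,0,0.982,0.45],[-0.6,-0.6,0.49,0,0,0.982,0.45]]' | tail -6
python3 -m crank '[[0,0,0,0,0,0,1],[0,0,0,0,0,0,1],[0,0,0,0,0,0,1],[0,0,0,0,0,0,1],[0,0,0,0,0,0,1],[0,0,0,0,0,0,1]]' 50 | tail -6
python3 - <<'E'
from h import *
print(goal([546.2,95.5,-.15],-2.356-.15+np.pi,-48,-85,106))
E
```

```text
time_s: 11.3
eef_pos: [485.2, 18.6, 259.1]
ee_rot: [-0.001, 0.753, 0.658, -0.0]
force: [0.4, -0.3, 0.4]
grip_width: 0.552
grip_force: 0.0
time_s: 11.9
eef_pos: [485.5, 18.5, 260.3]
ee_rot: [0.001, 0.754, 0.657, 0.001]
force: [0.2, -0.3, 6.8]
grip_width: 0.128
grip_force: 53.6
(array([486. ,  18.6, 261. ]), array([ 0.002,  0.005, -0.007]), array([ 3.000e-03, -1.000e-03,  1.017e+00]))
```

```bash
python3 -m crank '[[0,0,0,0,0,0.14,1],[0,0,0,0,0,0.28,1],[0,0,0,0,0,0.42,1],[0,0,0,0,0,0.56,1],[0,0,0,0,0,0.6,1]]' | tail -6
python3 -m crank '[[0,0,0,0,0,0.14,1],[0,0,0,0,0,0.28,1],[0,0,0,0,0,0.417,1],[0,0,0,0,0,0.417,1],[0,0,0,0,0,0.417,1]]' | tail -6
python3 - <<'E'
from h import *
print(goal([546.2,95.5,-.15],-2.356-.15+np.pi,-48,-85,106))
E
python3 -m crank '[[0,0,0,0,0,0,0.45],[0,0,0,0,0,0,0.45],[0,0,0,0,0,0,0.45],[0,0,0,0,0,0,0.45],[0,0,-0.25,0,0,0,0.45],[0,0,-0.5,0,0,0,0.45],[0,0,-0.9,0,0,0,0.45],[0,0,-0.9,0,0,0,0.45]]' | tail -6
python3 - <<'E'
from h import *
print(goal([546.2,95.5,-.15],-.15,45,-70,106), status.sense()["joints"].round(2))
from rig import capture
import cv2
p,d=capture("wrist");cv2.imwrite("pics/w2.png",cv2.resize(p[:,:,::-1],(800,600)))
p,d=capture("scene");cv2.imwrite("pics/s2.png",cv2.resize(p[130:300,180:400,::-1],None,fx=3.6,fy=3.5,interpolation=cv2.INTER_CUBIC))
E
```

```text
time_s: 12.4
eef_pos: [485.6, 18.5, 260.3]
ee_rot: [0.001, 0.887, 0.462, 0.001]
force: [0.7, 0.0, 5.6]
grip_width: 0.132
grip_force: 53.8
time_s: 12.9
eef_pos: [485.5, 18.5, 260.3]
ee_rot: [0.0, 0.95, 0.312, 0.001]
force: [0.8, -0.1, 6.5]
grip_width: 0.13
grip_force: 53.5
(array([486. ,  18.6, 261. ]), array([ 0.005,  0.002, -0.007]), array([ 0.002, -0.002, -0.001]))
time_s: 13.7
eef_pos: [485.8, 18.5, 353.7]
ee_rot: [0.002, 0.95, 0.312, 0.004]
force: [0.8, -0.6, -0.1]
grip_width: 0.549
grip_force: 0.0
(array([580.2,  19.6, 261. ]), array([0.761, 0.547, 0.934]), array([ 0.005, -0.01 ,  1.   ])) [-0.2   0.27  1.69 -0.    1.17  0.73]
```

View pics/w2.png

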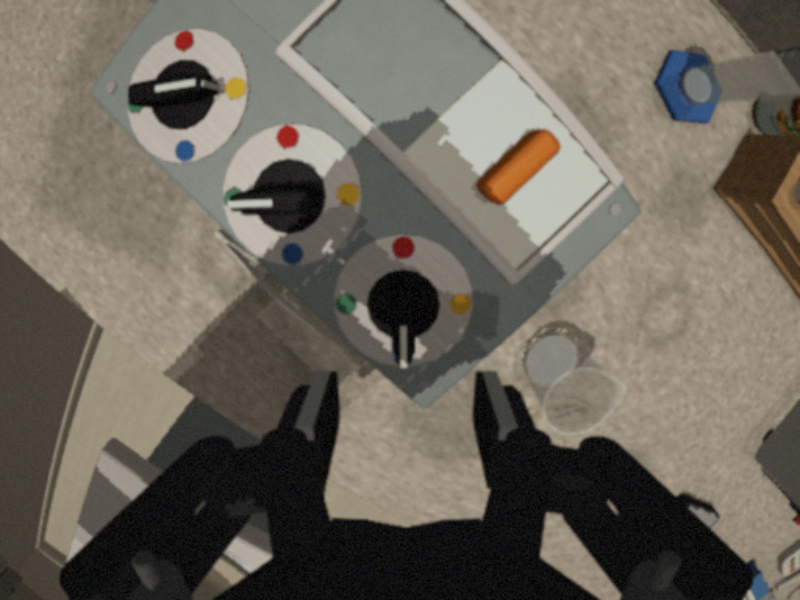

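The wrist view confirms the dials: left on yellow (235,88), middle on green (232,197) and right on blue (403,355). The fin is centred at about (518,165). Next I'll grip the fin.

```bash
python3 -m crank '[[0.38,0.27,0,0,0,0.18,0.6],[0.761,0.547,0,0,0,0.36,0.6],[0.761,0.547,0,0,0,0.54,0.6],[0.761,0.547,0,0,0,0.72,0.6],[0.761,0.547,0,0,0,0.9,0.6],[0.761,0.547,0,0,0,1,0.6],[0.761,0.547,0,0,0,1,0.6]]' | tail -6
python3 - <<'E'
from h import *
print(goal([546.2,95.5,-.15],-.15,45,-70,107), status.sense()["grip_width"])
E
```

```text
time_s: 14.5
eef_pos: [578.9, 19.7, 347.7]
ee_rot: [-0.0, 0.997, -0.075, -0.001]
force: [0.1, 0.2, -0.4]
grip_width: 0.397
grip_force: 0.0
(array([580.2,  19.6, 262. ]), array([ 0.016, -0.001,  0.857]), array([-0.   ,  0.004, -0.001])) 0.39734984891698777
```

```bash
python3 -m crank '[[0.01,0,0.4,0,0,0,0.6],[0.01,0,0.7,0,0,0,0.6],[0.01,0,0.85,0,0,0,0.6],[0.01,0,0.85,0,0,0,0.6],[0.01,0,0.85,0,0,0,0.6]]' | tail -6
python3 -m crank '[[0,0,0,0,0,0,1],[0,0,0,0,0,0,1],[0,0,0,0,0,0,1],[0,0,0,0,0,0,1],[0,0,0,0,0,0,1],[0,0,0,0,0,0,1]]' 50 | tail -6
python3 - <<'E'
from h import *
print(goal([546.2,95.5,-.15],-.15,45,10,107))
E
```

```text
time_s: 15.0
eef_pos: [579.9, 19.6, 264.0]
ee_rot: [-0.0, 0.997, -0.074, -0.001]
force: [-0.1, -0.2, 0.3]
grip_width: 0.401
grip_force: 0.0
time_s: 15.6
eef_pos: [580.0, 19.6, 265.0]
ee_rot: [0.0, 0.997, -0.075, 0.0]
force: [-2.5, 0.0, 6.4]
grip_width: 0.152
grip_force: 51.2
(array([592.2,  98.7, 262. ]), array([ 0.003, -0.8  ,  0.03 ]), array([ 0.   , -0.001,  0.   ]))
```

Fin gripped. I'll slide in steps, about 20 mm per row, ending just past the stop.

```bash
python3 -m crank '[[0,-0.1,0,0,0,0,1],[0,-0.2,0,0,0,0,1],[0,-0.3,0,0,0,0,1]]' | tail -6
python3 -m crank '[[0,-0.15,0,0,0,0,1],[0,-0.3,0,0,0,0,1],[0,-0.42,0,0,0,0,1],[0,-0.5,0,0,0,0,1],[0,-0.51,0,0,0,0,1],[0,-0.51,0,0,0,0,1]]' | tail -6
python3 - <<'E'
from h import *
print(goal([546.2,95.5,-.15],-.15,45,10,107))
E
```

```text
time_s: 15.9
eef_pos: [584.5, 49.3, 265.0]
ee_rot: [0.0, 0.997, -0.075, 0.0]
force: [-2.4, -2.1, 5.6]
grip_width: 0.156
grip_force: 51.3
time_s: 16.5
eef_pos: [592.1, 98.9, 265.0]
ee_rot: [0.001, 0.997, -0.075, 0.0]
force: [-3.9, -7.3, 7.1]
grip_width: 0.153
grip_force: 52.1
(array([592.2,  98.7, 262. ]), array([0.001, 0.002, 0.03 ]), array([ 0.003, -0.001,  0.   ]))
```

```bash
python3 -m crank '[[0,-0.01,0,0,0,0,1],[0,-0.015,0,0,0,0,1],[0,-0.015,0,0,0,0,1]]' | tail -6
python3 -m crank '[[0,-0.005,0,0,0,0,0.6],[0,0,0,0,0,0,0.6],[0,0,0,0,0,0,0.6],[0,0,0,0,0,0,0.6],[0,0,-0.25,0,0,0,0.6],[0,0,-0.5,0,0,0,0.6],[0,0,-1,0,0,0,0.6],[0,0,-1,0,0,0,0.6]]' | tail -6
python3 -m crank '[[-0.5,0.4,0,0,0,0,0.6],[-0.9,0.8,0,0,0,0,0.6],[-0.9,0.8,0,0,0,0,0.6],[-0.9,0.8,0,0,0,0,0.6]]' | tail -6
python3 - <<'E'
from rig import capture
import cv2
p,d=capture("wrist");cv2.imwrite("pics/w3.png",cv2.resize(p[:,:,::-1],(800,600)))
p,d=capture("scene");cv2.imwrite("pics/s3.png",cv2.resize(p[:,:,::-1],(800,600)))
E
```

```text
time_s: 16.8
eef_pos: [592.3, 99.3, 265.0]
ee_rot: [0.002, 0.997, -0.075, -0.0]
force: [-5.6, -14.3, 8.2]
grip_width: 0.155
grip_force: 52.2
time_s: 17.6
eef_pos: [592.7, 101.4, 371.0]
ee_rot: [-0.0, 0.997, -0.075, 0.006]
force: [-0.2, 0.6, -0.4]
grip_width: 0.399
grip_force: 0.0
time_s: 18.0
eef_pos: [489.9, 34.6, 364.6]
ee_rot: [0.0, 0.997, -0.076, -0.0]
force: [-0.3, -0.2, -0.4]
grip_width: 0.398
grip_force: 0.0
```

View pics/w3.png

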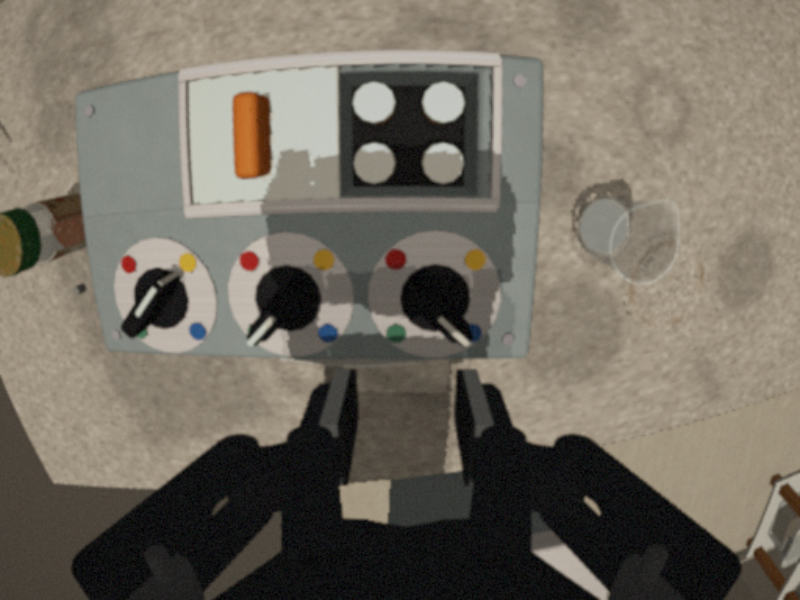

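View pics/s3.png

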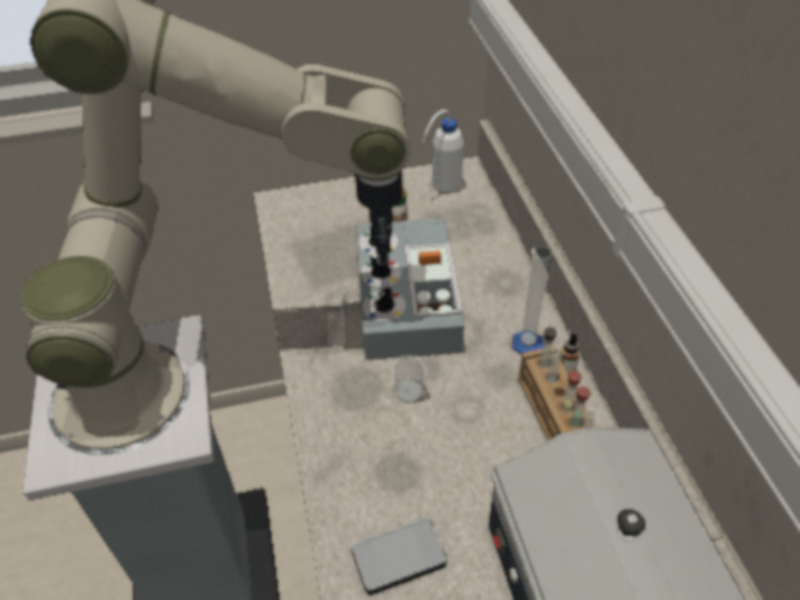

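The wrist view shows the vials uncovered and the cover's fin at (252,135), with the jar and beaker standing. The middle dial is on green and the right on blue. I'll zoom in on the left dial to make sure which end is the pointer, and measure the dial angles, the cover and the tweezers in the top view.

```bash
python3 - <<'E'
from rig import capture
import cv2,numpy as np
w=cv2.imread("pics/w3.png")[225:365,95:235]
p,d=capture("top"); t=p[132:240,150:330,::-1]
a=cv2.resize(w,(400,400),interpolation=cv2.INTER_CUBIC)
b=cv2.resize(t,(400,240),interpolation=cv2.INTER_CUBIC); o=cv2.resize(np.load("pics/top0.npz")["p"][132:240,150:330,::-1],(400,240),interpolation=cv2.INTER_CUBIC)
im=np.zeros((480,800,3),np.uint8); im[:400,:400]=a; im[:240,400:]=b; im[240:,400:]=o
cv2.imwrite("pics/c4.png",im)
E
```

```text
(no output)
```

View pics/c4.png

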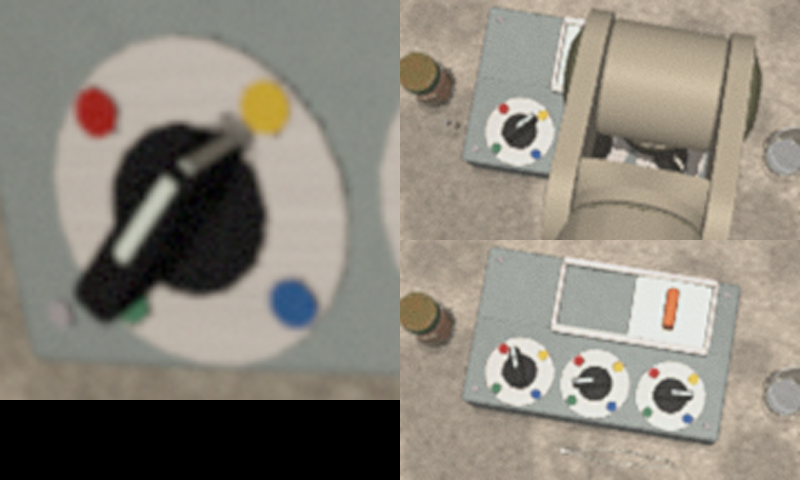

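The left pointer's white line runs toward yellow, and the jar and beaker sit in the same place as in the first picture. The gripper is clear of everything, so I'll hand in.

```bash
python3 -c "
from rig import ticket
print(ticket.finish_job())"
```

```text
the job is handed in; nothing more can be done
None
```

The job is handed in after about 18 s of robot time: the dials are on yellow, green and blue, the cover is at its left stop with the vials uncovered, and the beaker and jar are where they were; the tweezers were never approached, but the arm hid them in the last pictures.

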